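Probe the bowl-curing box and show the gauge tip for reading

ROBOT

A 6-joint arm with a two-finger parallel gripper is mounted at the origin on the work surface. World frame = base frame: x ahead of the robot, y to its left, z up, the work surface at z = 0. Lengths are in m, angles in degrees, forces in N, time in s.
With the tool pointing down it reaches from about 0.375 to 0.9 m from the base axis. Payload 3.1 kg.
Tool frame: the origin (TCP) lies on the centre line of the jaws, within the pads' length; the fingertips stand 25 mm ahead of it and the grasp point (between the pads) lies 6 mm ahead of it; z points along the fingers, y is the line along which they close (so a half turn about z gives the same grasp; the last joint's range is limited). The gripper opens to 87 mm and grips with 3 to 60 N. Pads are 19 mm wide; open, the fingers measure 117 mm over their backs; the gripper's body (75 mm by 190 mm) begins 51 mm behind the grasp point.
Start: joints at [-75.487, 30.224, 82.088, -0, 67.689, -10.227], TCP at [0.262, -0.568, 0.248] pointing down, gripper open.
Joint ranges: [-176.69, 176.69], [-43.24, 126.21], [12.49, 139.97], [-82, 262], [0, 151.66], [-163.58, 163.58]. Speed limits (degrees/s): [159.86, 159.86, 180, 180, 180, 180].

INTERFACE

Orientations are given as a 3x3 rotation matrix whose columns are the frame's x, y, z axes.
In Python, from rig import * gives the robot as it stands.
- The arm moves only by the tool step_arm, never from a script. Its argument "steps" is a list of rows, each a list of 7 numbers: the shift along the tool's x, y, z normalised to -1 to 1, where 1 is 0.3 m, then the turn, a rotation vector about the tool's x, y, z normalised to -1 to 1, where 1 is 45 degrees, then the gripper's target within -1 to 1 (shut at 1, half-way at 0, fully open at -1). A call has 1 to 8 rows; each row is the pose to reach, as a shift and turn from the pose commanded when the call began, along the tool's axes at that moment; what a row does not reach only later rows make up. A row lasts 1/12 s, in which the tool goes at most 41.7 mm and 7.16 degrees, less where a joint would pass 70% of its speed; a pose out of reach is approached as far as the arm can. A call with a number of a shift or a turn outside -1 to 1 is refused whole. A call with a gripper value outside its range is refused whole. The fingers move at their own pace and stop on an object; the grip force is fixed at half the most. Time passes only in rows, so rows that repeat a pose let the fingers close. It gives the time, the measured TCP pose, the force, the opening and the grip force at its end, in the units of the state.
- read_state(): the state, without advancing time (a new reading comes with each control period).
- capture(name): name is "side" or "top" or "wrist"; returns a dict with "image" (420x560x3 uint8, red, green, blue), "vertical_fov" (degrees; the focal length in pixels is half the picture's height over the tangent of half this angle, whatever the lens; pixels are square), "cx", "cy" (the principal point, pixels), "k1" (the pictures are not rectified: a ray, as slopes to the right and down, at radius r is drawn at 1 + k1 r^2 times it, then the intrinsics apply), "world_from_camera" (4x4, takes a point from camera to world coordinates); the wrist camera has in their place "T_tool_cam" (4x4, takes a point from camera to tool coordinates, whose origin is the TCP and whose axes are the flange's). Camera axes: x right, y down, z forward; pixel columns grow to the right and rows downward; lengths in m; the calibration is good to about 2 mm. A picture is of the moment at which its call begins: read the wrist's pose just before it. There is no depth.
- hand_in(): hands the job in; it is judged then, once.
The state is a dict: "time_s": time; "joint_positions": joint angles; "qvel": joint speeds; "tau": joint torques, N m; "position": TCP position; "tcp_rot": TCP orientation; "force": force on the tool from outside, world axes, zero at the start; "moment": the same for the moment, N m; "opening": opening from 0.0 (shut) to 1.0 (fully open); "grasp_force": force on a finger pad.
Only numpy, scipy, OpenCV 4.12 (cv2) and the standard library are available. Lean on these libraries where they do the work, as an engineer would, in place of code of your own. Each camera call takes 0.05 s, during which the arm holds its last target. There are 200 camera calls.

TASK

First lower the orange keep-shut tag over the upright steel post on the wooden curing box, so that it lies flat on the lid, and let it go. Then take the gauge rod from its stand, push it gently into the box's sloping brass guide tube until the red collar stops fully home on the mouth, draw it right out, and hold it level with its blue tip about 10 cm above the middle of the colour card for reading. Finish while still holding the rod there in the gripper, and leave the bowl, the jar and the wood block alone.

Things in the scene. Friction and masses are not known exactly. Their poses are not given: they have to be found in the camera images.
- tag: loose orange tag, 60 g: flat plate 82 (x) x 40 (y) x 6 mm with an upright grip fin on top; origin at the middle of the underside (x = -42 to +40 mm). Lies flat on the table.
- tag_hole (a point): centre, on the underside, of the tag's round through hole, 21 mm diameter, 20 mm from the tag's origin along its -x
- tag_grip (a point): grip point in the tag's fin, 20 mm from the tag's origin along its +x and 25 mm above the underside; the fin is 28 mm long (tag x), 12 mm thick (tag y), its top 38 mm above the underside
- curing_box: fixed dark wooden box, lid 200 (x) x 170 (y) mm, its top 85 mm above the table; origin at the middle of the underside; carries the post and the guide tube; its +x side faces the robot's right (about world -y)
- post_base (a point): foot of the upright steel post on the lid's top (85 mm above the table): 9 mm diameter, 45 mm tall, flat top; box frame x -40, y -30 mm
- guide_tube: brass guide tube fixed on the box, origin at the centre of its mouth (142 mm above the table; box frame x +120, y +45 mm), z pointing out of the mouth along the tube's axis, 35 degrees above horizontal and towards the box's +x (the robot's right); y is the box's y, horizontal. Bore 16 mm diameter, 90 mm deep; the last 12 mm flare to a mouth of 30 mm inner and 40 mm outer diameter
- gauge_rod: loose gauge rod, 120 g, origin on its axis at the tip-side face of the red collar, x along the axis from the tip to the handle. Steel shaft 10 mm diameter from x = -80 mm (tip, blue band) to 0; collar 36 mm diameter, 7 mm thick; square wooden handle 20 x 20 mm from x = 7 to 100 mm, its faces normal to the rod's y and z. At the start it lies level in its stand with its axis 60 mm above the table, z up.
- rod_tip (a point): the rod's tip, on the axis, 80 mm from the collar face (rod x = -80 mm)
- rod_handle (a point): grip point on the axis of the handle, rod x = +55 mm
- rod_stand: fixed wooden stand: base 170 (x) x 56 (y) x 8 mm, origin at the middle of its underside; two saddles 8 mm long, at stand x = -66 mm under the shaft and +73 mm under the handle end, side cheeks reaching 5 mm above the rod's axis at the shaft, level with it at the handle. The rod's collar face lies at stand x = -20 mm; lift the rod straight up.
- colour_card: fixed white reading card 110 x 70 x 10 mm with four colour swatches, lying flat on the table, origin at the middle of its underside
- card_top (a point): middle of the colour card's top face, 10 mm above the table
- bowl: bystander: upturned bamboo bowl, 122 mm diameter, 66 mm tall, origin at the centre underneath
- jar: bystander: small jar with a red lid, 52 mm diameter, 75 mm tall, origin at the centre underneath
- clamp_block: bystander: dark wood block 70 x 50 x 45 mm, origin at the centre underneath
Mind the look-alikes: they are no part of the job. Of the things that look like the tag, take the one that is farthest to the robot's right at the start.

How it is judged (in metres and radians):
On the way, in this order (a step that is already met when the one before it is completed fails the run):
1. the tag lies flat on the lid with the post through its hole, released (horizontal distance between tag_hole and post_base below 0.008 m and height (world z) of tag_hole between 0.08 and 0.093 m and angle between tag's own z axis and vertical below 0.15 rad and contact force between tag and the fingers below 0.1 N), for 0.3 s.
2. the rod is in the guide tube with its collar stopped on the mouth (z of gauge_rod in the frame of guide_tube between -0.004 and 0.004 m and distance between gauge_rod and guide_tube below 0.008 m and angle between the x axis of gauge_rod and the z axis of guide_tube, either way round below 0.12 rad), for 0.2 s.
3. the rod is drawn right out, its tip clear of the mouth (z of rod_tip in the frame of guide_tube above 0.01 m), for 0.1 s.
At the end, for the whole second after the job is handed in: Tag released flat on the lid (within 8.6 degrees), hole within 8 mm of the post axis; the rod, after being fully in and out of the tube, held still by the fingers alone, touching nothing else, level within 7 degrees, tip within 40 mm sideways of the card middle and 60 to 150 mm above it (all of step 1 and angle between gauge_rod's own x axis and vertical between 1.4508 and 1.6908 rad and horizontal distance between rod_tip and card_top below 0.04 m and z of rod_tip in the frame of card_top between 0.06 and 0.15 m and contact force between gauge_rod and the fingers above 1 N and contact force between gauge_rod and curing_box below 0.1 N and contact force between gauge_rod and rod_stand below 0.1 N and contact force between gauge_rod and colour_card below 0.1 N and contact force between gauge_rod and tag below 0.1 N and contact force between gauge_rod and bowl below 0.1 N and contact force between gauge_rod and jar below 0.1 N and contact force between gauge_rod and clamp_block below 0.1 N and linear speed of gauge_rod below 0.03 m/s and angular speed of gauge_rod below 0.2 rad/s); the arm keeps its last pose, push and grip.
It fails at once if bystander bowl moved more than 30 mm (distance of bowl from where it was at the start of the episode above 0.03 m).
It fails at once if bystander jar moved more than 30 mm (distance of jar from where it was at the start of the episode above 0.03 m).
It fails at once if bystander clamp_block moved more than 30 mm (distance of clamp_block from where it was at the start of the episode above 0.03 m).
It fails at once if the rod is forced against the box or tube with more than 45 N (contact force between gauge_rod and curing_box above 45 N).
It also fails if it takes over 70 s, if anything falls off the work surface, if the arm or the gripper's body presses on something with over 40 N, if the wrist force passes 120 N, or if a joint passes its speed limit or range.

## Working session

There is one attempt and no reset: what is moved stays moved. The work goes in short steps, Python scripts to look and compute and a tool call to move; the robot and the scene stay as the last step left them, time stands still between calls to the robot, and variables do not carry over. Pictures are saved under pics/ and viewed, at most 10 in all, crops included, and the job is handed in when it is done.

Besides the shell and the picture viewer there is one more tool, called as a command line: name --pt "numbers of a row" for each row, then --argument value for the rest. step_arm: Moves the arm, as the interface text tells. Scaled input: -1 to 1 covers 0.3 m each way for a shift and 45 degrees each way for a turn. Its arguments: {"type":"object","properties":{"steps":{"type":"array"}},"required":["steps"]}

```bash
mkdir -p pics; cat > h.py <<'E'
from rig import *
import numpy as np, cv2
from scipy.spatial.transform import Rotation as R
def snap(n,f):
    s=read_state(); c=capture(n); cv2.imwrite(f'pics/{f}.png',c['image'][:,:,::-1])
    if n=='wrist':
        T=np.eye(4); T[:3,:3]=np.array(s['tcp_rot']); T[:3,3]=s['position']; W=T@np.array(c['T_tool_cam'])
    else: W=np.array(c['world_from_camera'])
    np.savez(f'pics/{f}.npz',W=W,fov=c['vertical_fov'],cx=c['cx'],cy=c['cy'],k1=c['k1']); return c
def ray(f,u,v):
    d=np.load(f'pics/{f}.npz'); fl=210/np.tan(np.radians(d['fov'])/2)
    p=np.array([(u-d['cx'])/fl,(v-d['cy'])/fl]); q=p.copy()
    for _ in range(30): q=p/(1+d['k1']*(q@q))
    W=d['W']; r=W[:3,:3]@np.array([*q,1]); return W[:3,3],r
def at(f,u,v,z):
    o,r=ray(f,u,v); return np.round(o+r*(z-o[2])/r[2],4)
def proj(f,P):
    d=np.load(f'pics/{f}.npz'); fl=210/np.tan(np.radians(d['fov'])/2); W=d['W']
    c=W[:3,:3].T@(np.array(P)-W[:3,3]); q=c[:2]/c[2]; q=q*(1+d['k1']*(q@q)); return np.round(q*fl+[d['cx'],d['cy']],1)
def tri(obs):
    A=np.zeros((3,3));b=np.zeros(3)
    for f,u,v in obs:
        o,r=ray(f,u,v); r=r/np.linalg.norm(r); M=np.eye(3)-np.outer(r,r); A+=M;b+=M@o
    return np.round(np.linalg.solve(A,b),4)
def go(pos,Rt):
    """row numbers from current measured pose to target"""
    s=read_state(); R0=np.array(s['tcp_rot']); d=R0.T@(np.array(pos)-s['position'])/.3
    w=R.from_matrix(R0.T@np.array(Rt)).as_rotvec(degrees=True)/45
    print('shift',np.round(d,4),'turn',np.round(w,4))
E
python3 - <<'E'
from h import *
for n in('top','side'):
    c=snap(n,n+'0'); print({k:v for k,v in c.items() if k!='image'})
s=read_state();print(s['position'],s['tcp_rot'],s['force'],s['time_s'])
E
```

```text
{'vertical_fov': 55.65432824436546, 'cx': 275.59213285122826, 'cy': 212.82528962055721, 'k1': -0.1085905984415524, 'world_from_camera': array([[-0.02306399, -0.99757284,  0.06569994,  0.46770484],
       [-0.99967923,  0.02232503, -0.0119596 , -0.00615446],
       [ 0.01046382, -0.0659547 , -0.99776775,  1.20329161],
       [ 0.        ,  0.        ,  0.        ,  1.        ]])}
{'vertical_fov': 57.72971326612226, 'cx': 276.74130839219606, 'cy': 211.1129537616099, 'k1': -0.055852111905467884, 'world_from_camera': array([[ 0.98289252, -0.13048884,  0.1299806 ,  0.43574299],
       [-0.1840026 , -0.66472226,  0.7240769 , -0.61815659],
       [-0.00808296, -0.73560654, -0.67736082,  0.67062802],
       [ 0.        ,  0.        ,  0.        ,  1.        ]])}
[ 0.26143269 -0.56703153  0.24668527] [[ 9.08202419e-01  4.18530857e-01 -5.36818726e-04]
 [ 4.18531100e-01 -9.08200561e-01  1.85996583e-03]
 [ 2.90914025e-04 -1.91390080e-03 -9.99998126e-01]] [-0.27386711  0.85615742  0.61851882] 0.1
```

View pics/top0.png

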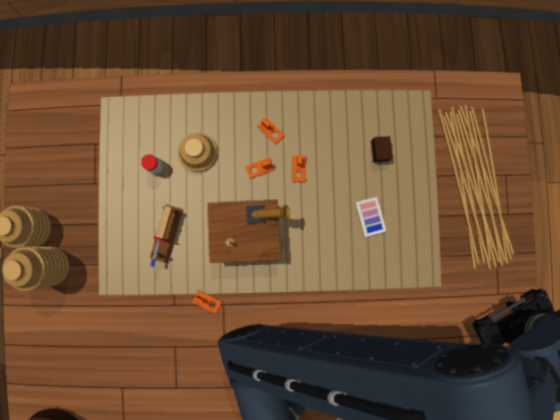

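View pics/side0.png

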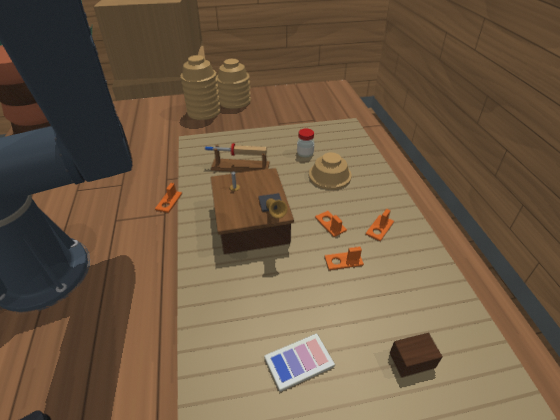

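The four tag-like things in top0 are at (270,130), (260,168), (300,168) and (207,301). Image right is -y, so (300,168) is farthest to the robot's right. In side0 it is the nearest one, at (344,260). I'll confirm in an enlarged crop.

```bash
python3 - <<'E'
import cv2,numpy as np
t=cv2.imread('pics/top0.png');s=cv2.imread('pics/side0.png')
f=lambda i,x,y,w,h,k:cv2.resize(i[y:y+h,x:x+w],None,fx=k,fy=k,interpolation=cv2.INTER_CUBIC)
a=f(t,200,145,100+20,125,0.01+4-.01) #480x500
b=f(s,310,205,80,75,4) #320x300
c=f(t,350,190,50,50,4) #200
d=np.zeros((500,320,3),np.uint8);d[:300]=b;d[300:,:200]=c
cv2.imwrite('pics/c1.png',np.hstack([a,d]))
a=f(s,195,140,110,125,4) #440x500
b=f(t,145,195,45,80,5) #225x400
d=np.zeros((500,225,3),np.uint8);d[:400]=b
cv2.imwrite('pics/c2.png',np.hstack([a,d]))
E
```

```text
(no output)
```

View pics/c1.png

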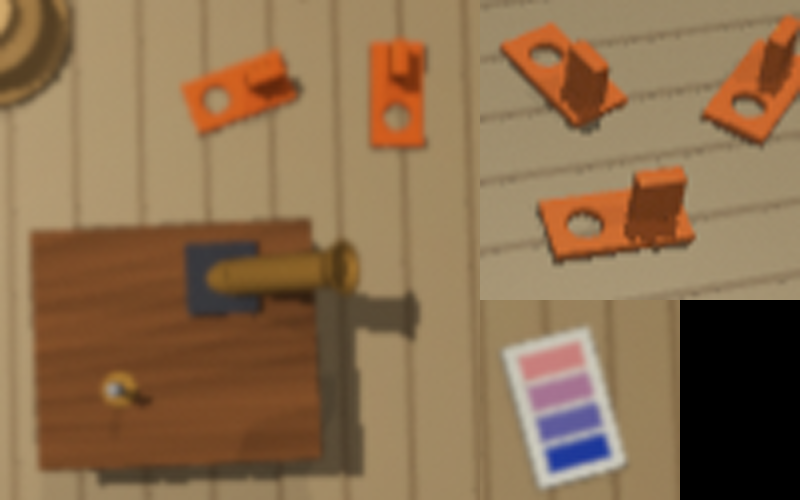

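View pics/c2.png

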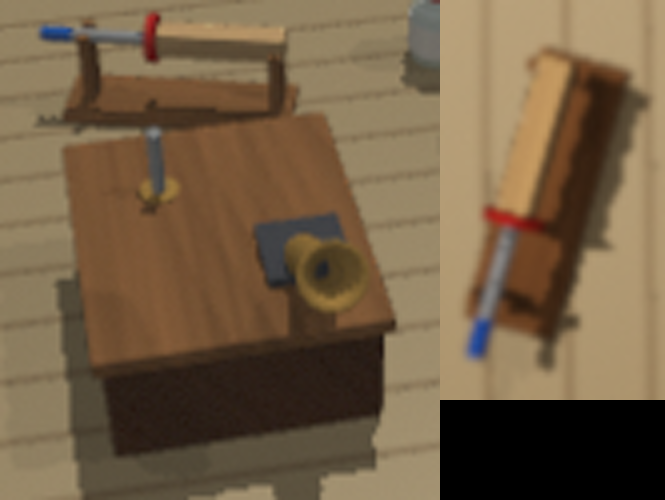

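Confirmed: the tag at top0 (300,168) is the rightmost, with its hole at top (299,174) and side (336,261). The post foot is at top (230,242) and side (234.5,188), and the tube mouth at top (287,212) and side (278,208.5). The rod tip is at top (152,266) and side (205,148).

```bash
python3 - <<'E'
from h import *
T='top0';S='side0'
C=lambda x,y:(200+(x-.0)/4,145+y/4)
print('hole',at(T,*C(396,116),.003),at(S,336.25,261,.003))
for p in[(371,42),(424,41),(424,147),(371,147)]:print('tagc',at(T,*C(*p),.006))
print('lid');L=[at(T,*C(*p),.085) for p in[(30,232),(311,220),(322,457),(40,470)]];print(L,np.mean(L,0))
x=(L[1]-L[0]+L[2]-L[3]);print('yawx',np.degrees(np.arctan2(x[1],x[0])), np.linalg.norm(x)/2)
y=(L[0]-L[3]+L[1]-L[2]);print('yawy',np.degrees(np.arctan2(y[1],y[0])), np.linalg.norm(y)/2)
print('post',at(T,229.75,242,.085),at(S,234.5,188,.085),'top',at(S,233.25,173,.13))
print('mouth',at(T,286.75,211.75,.142),at(S,277.75,208.5,.142),tri([(T,286.75,211.75),(S,277.75,208.5)]))
print('tip',at(T,152.4,266.4,.06),at(S,205.25,148,.06)); print('collar',at(T,159.6,238.4,.07)); print('hend',at(T,168.4,206.4,.07))
D=lambda x,y:(350+(x-480)/4,190+(y-300)/4)
print('card',[at(T,*D(*p),.01) for p in[(502,348),(588,328),(625,463),(540,488)]],np.mean([at(T,*D(*p),.01) for p in[(502,348),(588,328),(625,463),(540,488)]],0))
E
```

```text
hole [ 0.6638 -0.0946  0.003 ] [ 0.6655 -0.0945  0.003 ]
tagc [ 0.7208 -0.0769  0.006 ]
tagc [ 0.7208 -0.1175  0.006 ]
tagc [ 0.6391 -0.1151  0.006 ]
tagc [ 0.6399 -0.0748  0.006 ]
lid
[array([0.5735, 0.1722, 0.085 ]), array([ 0.5775, -0.0265,  0.085 ]), array([ 0.4108, -0.0303,  0.085 ]), array([0.406 , 0.1674, 0.085 ])] [0.49195 0.0707  0.085  ]
yawx -88.72825414919501 0.19824883354007408
yawy 1.4740723618756797 0.16715531699590055
post [0.4622 0.1109 0.085 ] [0.4625 0.1094 0.085 ] top [0.4633 0.1099 0.13  ]
mouth [ 0.5398 -0.0488  0.142 ] [ 0.5407 -0.0456  0.142 ] [ 0.5399 -0.0487  0.1448]
tip [0.3962 0.3386 0.06  ] [0.3989 0.3407 0.06  ]
collar [0.4764 0.3139 0.07  ]
hend [0.5677 0.2877 0.07  ]
card [array([ 0.5737, -0.2634,  0.01  ]), array([ 0.5876, -0.3303,  0.01  ]), array([ 0.4843, -0.3547,  0.01  ]), array([ 0.4671, -0.2886,  0.01  ])] [ 0.528175 -0.30925   0.01    ]
```

```bash
cat >> h.py <<'E'
def down(yaw):
    c,s=np.cos(np.radians(yaw)),np.sin(np.radians(yaw)); return np.array([[c,s,0],[s,-c,0],[0,0,-1]])
def plan(wps):
    """sequence of calls, from the measured pose; wps: (pos, rot)"""
    s=read_state(); p=np.array(s['position']);R0=np.array(s['tcp_rot'])
    for q,Q in wps:
        q=np.array(q);Q=np.array(Q)
        print('call',np.round(R0.T@(q-p)/.3,4),np.round(R.from_matrix(R0.T@Q).as_rotvec(degrees=True)/45,4)); p,R0=q,Q
E
python3 - <<'E'
from h import *
plan([((.41,-.42,.24),down(69)),((.55,-.27,.22),down(113)),((.66,-.10,.20),down(157)),((.68,-.097,.20),down(178.5))])
E
```

```text
call [ 0.6549 -0.2378  0.0229] [-0.0022 -0.0013 -0.9835]
call [0.634  0.2565 0.0667] [ 0.      0.     -0.9778]
call [0.3784 0.5589 0.0667] [ 0.      0.     -0.9778]
call [-0.0575  0.0353  0.    ] [ 0.      0.     -0.4778]
```

step_arm --pt "0.655 -0.238 0.023 -0.002 -0.001 -0.98 -1" --pt "0.655 -0.238 0.023 -0.002 -0.001 -0.98 -1" --pt "0.655 -0.238 0.023 -0.002 -0.001 -0.98 -1" --pt "0.655 -0.238 0.023 -0.002 -0.001 -0.98 -1" --pt "0.655 -0.238 0.023 -0.002 -0.001 -0.98 -1" --pt "0.655 -0.238 0.023 -0.002 -0.001 -0.98 -1" --pt "0.655 -0.238 0.023 -0.002 -0.001 -0.98 -1"

```text
time_s: 0.68
position: [0.4116, -0.4179, 0.2402]
tcp_rot: [[0.354, 0.935, -0.0], [0.935, -0.354, -0.0], [-0.0, -0.0, -1.0]]
force: [1.0, -0.9, -0.9]
opening: 0.999
grasp_force: 0.0
```

step_arm --pt "0.634 0.256 0.067 0 0 -0.978 -1" --pt "0.634 0.256 0.067 0 0 -0.978 -1" --pt "0.634 0.256 0.067 0 0 -0.978 -1" --pt "0.634 0.256 0.067 0 0 -0.978 -1" --pt "0.634 0.256 0.067 0 0 -0.978 -1" --pt "0.634 0.256 0.067 0 0 -0.978 -1" --pt "0.634 0.256 0.067 0 0 -0.978 -1"

```text
time_s: 1.27
position: [0.5511, -0.2701, 0.2197]
tcp_rot: [[-0.391, 0.92, -0.0], [0.92, 0.391, -0.002], [-0.001, -0.001, -1.0]]
force: [0.6, 0.4, -0.3]
opening: 1.0
grasp_force: 0.0
```

step_arm --pt "0.378 0.559 0.067 0 0 -0.978 -1" --pt "0.378 0.559 0.067 0 0 -0.978 -1" --pt "0.378 0.559 0.067 0 0 -0.978 -1" --pt "0.378 0.559 0.067 0 0 -0.978 -1" --pt "0.378 0.559 0.067 0 0 -0.978 -1" --pt "0.378 0.559 0.067 0 0 -0.978 -1" --pt "0.378 0.559 0.067 0 0 -0.978 -1"

```text
time_s: 1.85
position: [0.6612, -0.1015, 0.1995]
tcp_rot: [[-0.92, 0.393, -0.0], [0.393, 0.92, -0.002], [-0.001, -0.002, -1.0]]
force: [0.7, -0.1, -0.8]
opening: 0.998
grasp_force: 0.0
```

step_arm --pt "-0.058 0.035 0 0 0 -0.478 -1" --pt "-0.058 0.035 0 0 0 -0.478 -1" --pt "-0.058 0.035 0 0 0 -0.478 -1" --pt "-0.058 0.035 0 0 0 -0.478 -1" --pt "-0.058 0.035 0 0 0 -0.478 -1" --pt "-0.058 0.035 0 0 0 -0.478 -1"

```text
time_s: 2.35
position: [0.6805, -0.1004, 0.2002]
tcp_rot: [[-0.999, 0.036, 0.0], [0.036, 0.999, -0.002], [-0.0, -0.002, -1.0]]
force: [0.9, 0.1, 0.1]
opening: 1.001
grasp_force: 0.0
```

```bash
python3 - <<'E'
from h import *
c=snap('wrist','w1');s=read_state();print(s['position'],s['tcp_rot'],s['joint_positions'],s['force'])
print(c['T_tool_cam'])
for P in[(.6645,-.0946,.003),(.7045,-.0955,.038)]:print(proj('w1',P))
E
```

```text
[ 0.68060736 -0.09996984  0.20020677] [[-9.99412854e-01  3.42604525e-02  4.10774499e-04]
 [ 3.42596765e-02  9.99411403e-01 -1.76698495e-03]
 [-4.71070423e-04 -1.75187447e-03 -9.99998355e-01]] [-1.76048629e+01  3.79807132e+01  7.48246040e+01 -9.69982988e-02
  6.71416584e+01 -1.05603882e+02] [-0.14622882  0.41873831 -0.05560965]
[[ 1.05807513e-03 -9.65310601e-01 -2.61102134e-01  7.11332321e-02]
 [ 9.99999350e-01  9.10321363e-04  6.86825406e-04 -5.08112913e-04]
 [-4.25312996e-04 -2.61102691e-01  9.65310936e-01 -1.38256466e-01]
 [ 0.00000000e+00  0.00000000e+00  0.00000000e+00  1.00000000e+00]]
[284.5 176.3]
[285.4 223.7]
```

View pics/w1.png

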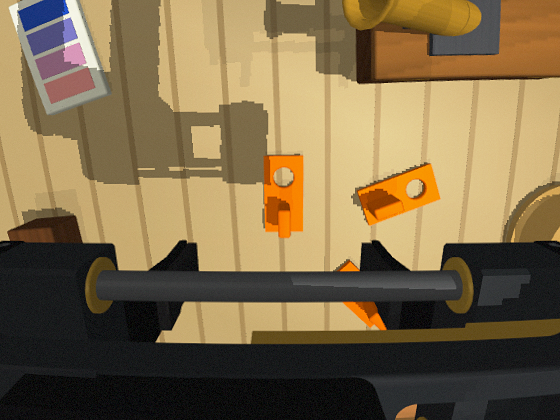

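The hole shows at (284,177), where I predicted (284.5,176). The plate edges run parallel to the tool, so the estimate holds. Going down to grasp the fin.

```bash
python3 - <<'E'
from h import *
plan([((.7045,-.0957,.034),down(178.2))])
E
```

```text
call [-0.0788  0.0179  0.554 ] [-0.0022  0.0006 -0.0036]
```

step_arm --pt "-0.08 0.018 0.15 0 0 0 -1" --pt "-0.08 0.018 0.28 0 0 0 -1" --pt "-0.08 0.018 0.4 0 0 0 -1" --pt "-0.08 0.018 0.5 0 0 0 -1" --pt "-0.08 0.018 0.554 0 0 0 -1" --pt "-0.08 0.018 0.554 0 0 0 -1" --pt "-0.08 0.018 0.554 0 0 0 1" --pt "-0.08 0.018 0.554 0 0 0 1"

```text
time_s: 3.07
position: [0.7066, -0.0947, 0.0356]
tcp_rot: [[-1.0, 0.03, 0.004], [0.03, 1.0, -0.003], [-0.004, -0.002, -1.0]]
force: [-0.1, 0.5, 0.5]
opening: 0.92
grasp_force: 0.0
```

step_arm --pt "0 0 0 0 0 0 1" --pt "0 0 0 0 0 0 1" --pt "0 0 0 0 0 0 1" --pt "0 0 0 0 0 0 1" --pt "0 0 0 0 0 0 1"

```text
time_s: 3.48
position: [0.7056, -0.0941, 0.0347]
tcp_rot: [[-1.0, 0.028, 0.002], [0.028, 1.0, -0.002], [-0.002, -0.002, -1.0]]
force: [-0.6, -0.2, -0.4]
opening: 0.557
grasp_force: 0.0
```

step_arm --pt "0 0 0 0 0 0 1" --pt "0 0 0 0 0 0 1" --pt "0 0 0 0 0 0 1" --pt "0 0 0 0 0 0 1" --pt "0 0 0 0 0 0 1" --pt "0 0 0 0 0 0 1" --pt "0 0 0 0 0 0 1" --pt "0 0 0 0 0 0 1"

```text
time_s: 4.15
position: [0.7053, -0.094, 0.0338]
tcp_rot: [[-1.0, 0.028, 0.001], [0.028, 1.0, -0.002], [-0.001, -0.002, -1.0]]
force: [0.3, 0.6, 0.6]
opening: 0.136
grasp_force: 30.0
```

```bash
python3 - <<'E'
from h import *
s=read_state();print(s['position'],s['opening'],s['grasp_force'])
E
```

```text
[ 0.70532203 -0.09403976  0.03379551] 0.13642624293421643 29.999723453074694
```

```bash
python3 - <<'E'
from h import *
plan([((.7053,-.094,.24),down(178.4)),((.503,.1092,.24),down(178.4))])
E
```

```text
call [-3.000e-04 -1.000e-03 -6.873e-01] [-0.002   0.0007 -0.0007]
call [0.693  0.6582 0.    ] [0. 0. 0.]
```

step_arm --pt "0 0 -0.1 0 0 0 1" --pt "0 0 -0.24 0 0 0 1" --pt "0 0 -0.38 0 0 0 1" --pt "0 0 -0.52 0 0 0 1" --pt "0 0 -0.65 0 0 0 1" --pt "0 0 -0.687 0 0 0 1" --pt "0 0 -0.687 0 0 0 1"

```text
time_s: 4.73
position: [0.7077, -0.0943, 0.2457]
tcp_rot: [[-1.0, 0.028, 0.011], [0.028, 1.0, -0.005], [-0.011, -0.004, -1.0]]
force: [-0.3, -0.9, 0.2]
opening: 0.134
grasp_force: 30.0
```

step_arm --pt "0.06 0.06 0 0 0 0 1" --pt "0.15 0.15 0 0 0 0 1" --pt "0.25 0.24 0 0 0 0 1" --pt "0.35 0.34 0 0 0 0 1" --pt "0.45 0.44 0 0 0 0 1" --pt "0.55 0.54 0 0 0 0 1" --pt "0.65 0.62 0 0 0 0 1" --pt "0.69 0.657 0 0 0 0 1"

```text
time_s: 5.4
position: [0.4964, 0.1121, 0.2367]
tcp_rot: [[-1.0, 0.026, -0.011], [0.026, 1.0, -0.0], [0.011, -0.001, -1.0]]
force: [-0.2, 0.5, -0.3]
opening: 0.136
grasp_force: 30.0
```

step_arm --pt "0 0 0 0 0 0 1" --pt "0 0 0 0 0 0 1" --pt "0 0 0 0 0 0 1"

```text
time_s: 5.65
position: [0.5048, 0.1086, 0.2388]
tcp_rot: [[-1.0, 0.029, 0.001], [0.029, 1.0, -0.002], [-0.001, -0.002, -1.0]]
force: [-0.2, -0.4, -0.5]
opening: 0.136
grasp_force: 30.0
```

```bash
python3 - <<'E'
from h import *
c=snap('wrist','w2');snap('side','s2');snap('top','t2');s=read_state();print(s['position'],s['tcp_rot'],s['force'],s['grasp_force'])
p=np.array(s['position']);Rt=np.array(s['tcp_rot']);h=p+Rt@[.0408,0,.034]
print('hole pred',h,proj('w2',h),proj('s2',h),'post',proj('w2',(.4622,.1103,.13)),proj('w2',(.4622,.1103,.085)))
im=c['image'][:,:,::-1]
w=cv2.resize(im[20:220,180:380],None,fx=3,fy=3,interpolation=cv2.INTER_CUBIC)
cv2.imwrite('pics/w2c.png',w)
E
```

```text
[0.50518754 0.10815045 0.23911587] [[-9.99549026e-01  3.00165531e-02  8.67129975e-04]
 [ 3.00149294e-02  9.99547778e-01 -1.82846630e-03]
 [-9.21622095e-04 -1.80161486e-03 -9.99997952e-01]] [ 0.61032479  0.10782263 -0.76880923] 29.99968970194459
hole pred [0.46443542 0.10931289 0.20507834] [278.8 181.1] [231. 146.] post [280.2 160.4] [280.1 154.5]
```

View pics/w2c.png

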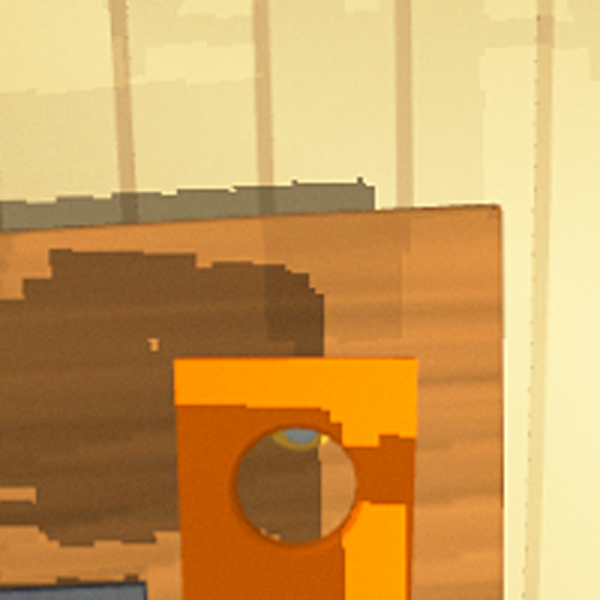

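The hole's centre is at about (278,182) and the post top is visible at its upper edge, about (280,162), both as predicted. I'll correct by 2 mm and lower.

step_arm --pt "0.006 0.004 0.06 0 0 0 1" --pt "0.006 0.004 0.14 0 0 0 1" --pt "0.006 0.004 0.21 0 0 0 1" --pt "0.006 0.004 0.21 0 0 0 1" --pt "0.006 0.004 0.21 0 0 0 1" --pt "0.006 0.004 0.21 0 0 0 1"

```text
time_s: 6.3
position: [0.5033, 0.1099, 0.1772]
tcp_rot: [[-1.0, 0.029, 0.002], [0.029, 1.0, -0.002], [-0.002, -0.002, -1.0]]
force: [0.2, -0.1, 0.2]
opening: 0.133
grasp_force: 30.0
```

```bash
python3 - <<'E'
from h import *
s=read_state();p=np.array(s['position']);Rt=np.array(s['tcp_rot']);print(p,'hole',p+Rt@[.0408,0,.034])
E
```

```text
[0.50334614 0.10986875 0.17716606] hole [0.46263165 0.11100733 0.14308272]
```

step_arm --pt "0 -0.002 0.04 0 0 0 1" --pt "0 -0.002 0.08 0 0 0 1" --pt "0 -0.002 0.12 0 0 0 1" --pt "0 -0.002 0.15 0 0 0 1" --pt "0 -0.002 0.18 0 0 0 1" --pt "0 -0.002 0.191 0 0 0 1" --pt "0 -0.002 0.191 0 0 0 1" --pt "0 -0.002 0.191 0 0 0 1"

```text
time_s: 6.97
position: [0.5026, 0.1097, 0.1196]
tcp_rot: [[-1.0, 0.028, 0.001], [0.028, 1.0, -0.002], [-0.001, -0.002, -1.0]]
force: [0.1, 0.2, -0.3]
opening: 0.136
grasp_force: 30.0
```

step_arm --pt "0 0 0 0 0 0 0" --pt "0 0 0 0 0 0 0" --pt "0 0 0 0 0 0 0" --pt "0 0 0 0 0 0 0" --pt "0 0 0 0 0 0 0" --pt "0 0 0 0 0 0 0" --pt "0 0 0 0 0 0 0"

```text
time_s: 7.55
position: [0.5022, 0.1097, 0.1193]
tcp_rot: [[-1.0, 0.028, 0.001], [0.028, 1.0, -0.002], [-0.001, -0.002, -1.0]]
force: [-0.4, -0.6, -0.3]
opening: 0.484
grasp_force: 0.0
```

step_arm --pt "0 0 -0.08 0 0 0 0" --pt "0 0 -0.16 0 0 0 0" --pt "0 0 -0.26 0 0 0 0" --pt "0 0 -0.38 0 0 0 -1" --pt "0 0 -0.48 0 0 0 -1" --pt "0 0 -0.48 0 0 0 -1"

```text
time_s: 8.05
position: [0.5058, 0.11, 0.2693]
tcp_rot: [[-1.0, 0.028, 0.014], [0.028, 1.0, -0.002], [-0.014, -0.001, -1.0]]
force: [0.5, -0.2, -0.7]
opening: 0.647
grasp_force: 0.0
```

```bash
python3 - <<'E'
from h import *
c=snap('wrist','w3');s=read_state();print(s['position'],s['opening'],s['joint_positions'])
print('post foot/hole pred',proj('w3',(.4622,.1103,.091)),'post top',proj('w3',(.4622,.1103,.13)))
cv2.imwrite('pics/w3c.png',cv2.resize(c['image'][20:240,150:410,::-1],None,fx=2.5,fy=2.5,interpolation=cv2.INTER_CUBIC))
# rod target: collar face from pixels
tip=np.array([.3965,.3390,.06]);h=np.array([.5677,.2877,.06]);d=h-tip;d/=np.linalg.norm(d);yaw=np.degrees(np.arctan2(d[1],d[0]));g=tip+.135*d;print(yaw,g)
plan([((.51,.20,.28),down(170)),((g[0],g[1],.25),down(180+yaw))])
E
```

```text
[0.50424238 0.1099456  0.26661732] 0.6894796125442059 [-6.83472192e-02  2.02661249e+01  9.65874687e+01 -1.04201755e-01
  6.26319020e+01 -8.83972307e+01]
post foot/hole pred [278.3 148.7] post top [278.2 153. ]
-16.680820167043116 [0.52581902 0.30024962 0.06      ]
call [-0.0111  0.3005 -0.0449] [-0.0009  0.0116  0.1861]
call [0.0061 0.3382 0.1   ] [0.     0.     0.1485]
```

View pics/w3c.png

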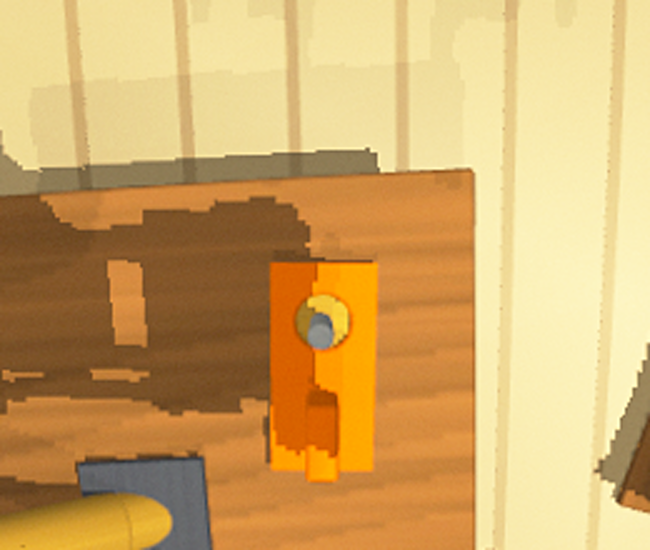

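The tag lies flat with the post through its hole, the hole at crop (324,322) around the post at (320,328). On to the rod.

step_arm --pt "-0.01 0.06 0.01 0 0 0.05 -1" --pt "-0.02 0.16 0.02 0 0 0.1 -1" --pt "-0.03 0.28 0.03 0 0 0.2 -1" --pt "-0.04 0.4 0.04 0 0 0.28 -1" --pt "-0.05 0.52 0.05 0 0 0.335 -1" --pt "-0.054 0.61 0.055 0 0 0.335 -1" --pt "-0.054 0.636 0.055 0 0 0.335 -1" --pt "-0.054 0.636 0.055 0 0 0.335 -1"

```text
time_s: 8.77
position: [0.5226, 0.3017, 0.2445]
tcp_rot: [[-0.959, 0.284, -0.002], [0.284, 0.959, -0.003], [0.001, -0.003, -1.0]]
force: [-0.8, -0.4, 0.0]
opening: 1.0
grasp_force: 0.0
```

step_arm --pt "0 0 0 0 0 0 -1" --pt "0 0 0 0 0 0 -1"

```text
time_s: 8.93
position: [0.5232, 0.2986, 0.2458]
tcp_rot: [[-0.958, 0.288, -0.001], [0.288, 0.958, -0.003], [0.0, -0.003, -1.0]]
force: [0.1, 0.6, -0.5]
opening: 1.0
grasp_force: 0.0
```

```bash
python3 - <<'E'
from h import *
c=snap('wrist','w4');s=read_state();print(s['position'],s['tcp_rot'],s['joint_positions'])
tip=np.array([.3965,.3390,.06]);d=np.array([.9579,-.287,0])
for x in(0,80,87,135,180):print(x,proj('w4',tip+d*x/1000+[0,0,.01 if x>85 else 0]))
E
```

```text
[0.5234943  0.29850449 0.24607921] [[-9.57367209e-01  2.88873064e-01 -6.16245407e-04]
 [ 2.88873680e-01  9.57363752e-01 -2.57737192e-03]
 [-1.54562310e-04 -2.64550844e-03 -9.99996489e-01]] [ 19.13878711  28.61769619  85.43246122  -0.14000709  66.03167854
 -54.0136974 ]
0 [282.1  52.9]
80 [282.  140.7]
87 [282.  148.8]
135 [281.9 198.3]
180 [281.8 241.4]
```

View pics/w4.png

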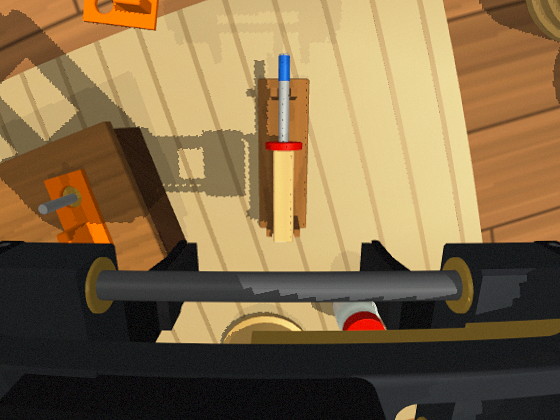

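The rod is as predicted to about 1 mm: tip (285,54), collar (283,146), handle end (283,241). Descending to grasp it.

```bash
python3 - <<'E'
from h import *
print('jar',at('w4',364,322,.075))
plan([((.526,.3008,.066),down(162.7))])
E
```

```text
jar [0.6827 0.3469 0.075 ]
call [-0.0057  0.0113  0.6002] [-0.0034  0.0002  0.0113]
```

step_arm --pt "-0.006 0.011 0.06 -0.003 0 0.011 0" --pt "-0.006 0.011 0.16 -0.003 0 0.011 0" --pt "-0.006 0.011 0.28 -0.003 0 0.011 0" --pt "-0.006 0.011 0.4 -0.003 0 0.011 0" --pt "-0.006 0.011 0.5 -0.003 0 0.011 0" --pt "-0.006 0.011 0.57 -0.003 0 0.011 0" --pt "-0.006 0.011 0.6 -0.003 0 0.011 0" --pt "-0.006 0.011 0.6 -0.003 0 0.011 0"

```text
time_s: 9.65
position: [0.5254, 0.3007, 0.0645]
tcp_rot: [[-0.955, 0.297, -0.003], [0.297, 0.955, -0.001], [0.003, -0.002, -1.0]]
force: [-0.5, -0.6, -0.3]
opening: 0.529
grasp_force: 0.0
```

step_arm --pt "0 0 0 0 0 0 1" --pt "0 0 0 0 0 0 1" --pt "0 0 0 0 0 0 1" --pt "0 0 0 0 0 0 1" --pt "0 0 0 0 0 0 1" --pt "0 0 0 0 0 0 1" --pt "0 0 0 0 0 0 1" --pt "0 0 0 0 0 0 1"

```text
time_s: 10.32
position: [0.5272, 0.3027, 0.0679]
tcp_rot: [[-0.955, 0.295, 0.003], [0.295, 0.955, 0.001], [-0.003, 0.002, -1.0]]
force: [-0.9, -0.4, 6.8]
opening: 0.225
grasp_force: 30.0
```

```bash
python3 - <<'E'
from h import *
s=read_state();p=np.array(s['position']);Rt=np.array(s['tcp_rot']);print(p,Rt,s['opening'],s['grasp_force'],s['time_s'])
E
```

```text
[0.52724226 0.30266967 0.06787895] [[-0.9553713   0.2953881   0.00339859]
 [ 0.29539315  0.95537517  0.00108545]
 [-0.00292629  0.00204093 -0.99999364]] 0.22549294241435217 29.955753525719047 10.3167
```

step_arm --pt "0 0 -0.03 0 0 0 1" --pt "0 0 -0.1 0 0 0 1" --pt "0 0 -0.2 0 0 0 1" --pt "0 0 -0.32 0 0 0 1" --pt "0 0 -0.44 0 0 0 1" --pt "0 0 -0.55 0 0 0 1" --pt "0 0 -0.6 0 0 0 1" --pt "0 0 -0.6 0 0 0 1"

```text
time_s: 10.98
position: [0.5284, 0.3034, 0.2515]
tcp_rot: [[-0.955, 0.295, 0.01], [0.295, 0.955, 0.004], [-0.009, 0.007, -1.0]]
force: [0.5, 0.1, -1.9]
opening: 0.224
grasp_force: 30.0
```

step_arm --pt "0 0 0 0 0 0 1" --pt "0 0 0 0 0 0 1"

```text
time_s: 11.15
position: [0.5249, 0.3019, 0.2448]
tcp_rot: [[-0.955, 0.296, -0.002], [0.296, 0.955, -0.001], [0.002, -0.001, -1.0]]
force: [-0.5, 1.1, -1.9]
opening: 0.228
grasp_force: 30.0
```

```bash
python3 - <<'E'
from h import *
c=snap('wrist','w5');snap('side','s5');s=read_state();print(s['position'],s['opening'],s['force'],s['joint_positions'])
p=np.array(s['position']);Rt=np.array(s['tcp_rot'])
for x in(-.080,-.06,0):
  P=p+Rt@[.0556-x,0,.0079];print(x,P,proj('w5',P),proj('s5',P))
a=cv2.resize(c['image'][20:270,200:360,::-1],None,fx=2.4,fy=2.4,interpolation=cv2.INTER_CUBIC)
b=cv2.imread('pics/s5.png')[50:200,190:290];b=cv2.resize(b,None,fx=4,fy=4,interpolation=cv2.INTER_CUBIC)
print(a.shape,b.shape);cv2.imwrite('pics/w5c.png',np.hstack([a,b]))
E
```

```text
[0.52489707 0.30187645 0.24411565] 0.22504364432920032 [-0.49743921  0.09183594 -1.43100765] [ 1.93349418e+01  2.90002386e+01  8.50632526e+01  1.39086676e-02
  6.61335170e+01 -5.34706240e+01]
-0.08 [0.39533582 0.3419675  0.23660824] [279.8 -42.1] [195.   90.7]
-0.06 [0.41444129 0.33605328 0.23655034] [279.7  10.4] [202.5  91. ]
0 [0.47175768 0.31831064 0.23637665] [279.5 157.2] [225.1  91.9]
(600, 384, 3) (600, 400, 3)
```

View pics/w5c.png

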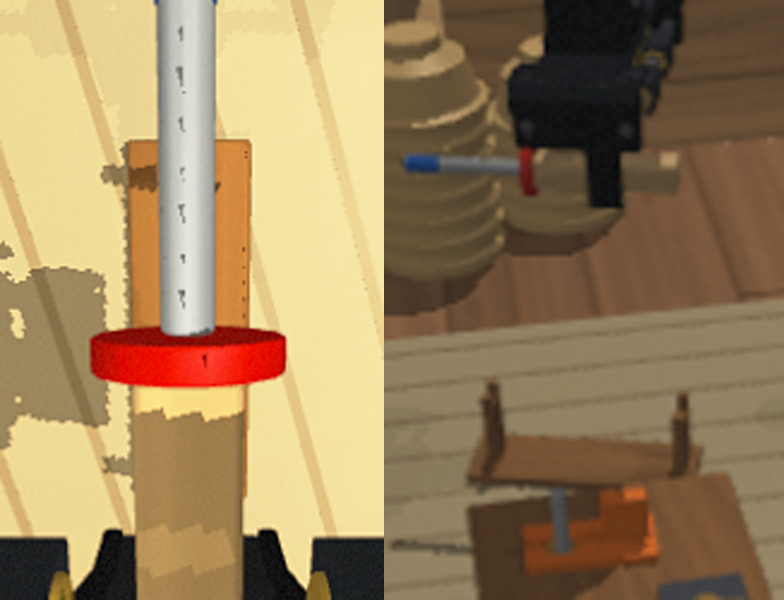

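The rod is held as modelled. Side view has the tip at (195.5,90.5) against a predicted (195,90.7), and the wrist view has the collar at (278,159) against (279.5,157). Planning the route to the standoff before the tube.

```bash
cat >> h.py <<'E'
M=np.array([.5398,-.048,.142]); YB=-88.7
C=np.array([.0554,-.0004,.008])   # collar in the tool frame
def rodR(yaw,pitch):
    a,b=np.radians([yaw,pitch]); x=np.array([np.cos(a)*np.cos(b),np.sin(a)*np.cos(b),np.sin(b)])
    z=np.array([-np.cos(a)*np.sin(b),-np.sin(a)*np.sin(b),np.cos(b)]); X,Z=-x,-z
    return np.array([X,np.cross(Z,X),Z]).T
def tube(s,M=M):
    Q=rodR(YB,35); return M-Q[:,0]*s-Q@C,Q
E
python3 - <<'E'
from h import *
p,Q=tube(.12);print(p,Q)
plan([((.56,.20,.33),rodR(-38,0)),((.58,.04,.33),rodR(-65,0)),(.5*(np.array([.58,.04,.33])+p)+[0,0,.02],rodR(-78,18)),(p,Q),tube(.08),tube(0)])
E
```

```text
[ 0.54335549 -0.18704578  0.24915852] [[-1.85843757e-02  9.99742609e-01  1.30129199e-02]
 [ 8.18941202e-01  2.26873336e-02 -5.73428803e-01]
 [-5.73576436e-01  1.73472348e-18 -8.19152044e-01]]
call [-0.2114 -0.2903 -0.2864] [-0.003  -0.0032  0.4622]
call [-0.3809 -0.3792  0.    ] [0.  0.  0.6]
call [-0.3171 -0.2153  0.0681] [ 0.0454 -0.3983  0.2865]
call [-0.2777 -0.1384  0.302 ] [ 0.1065 -0.3767  0.2136]
call [0.1333 0.     0.    ] [0. 0. 0.]
call [ 0.2667 -0.     -0.    ] [0. 0. 0.]
```

step_arm --pt "-0.03 -0.05 -0.06 0 0 0.1 1" --pt "-0.1 -0.14 -0.14 0 0 0.25 1" --pt "-0.16 -0.22 -0.22 0 0 0.38 1" --pt "-0.2114 -0.2903 -0.2864 0 0 0.462 1" --pt "-0.2114 -0.2903 -0.2864 0 0 0.462 1"

```text
time_s: 11.67
position: [0.5649, 0.1963, 0.3352]
tcp_rot: [[-0.784, 0.62, 0.009], [0.62, 0.784, -0.001], [-0.008, 0.004, -1.0]]
force: [0.4, -0.0, -1.4]
opening: 0.225
grasp_force: 30.0
```

step_arm --pt "-0.07 -0.07 0 0 0 0.12 1" --pt "-0.15 -0.15 0 0 0 0.24 1" --pt "-0.23 -0.23 0 0 0 0.36 1" --pt "-0.31 -0.31 0 0 0 0.48 1" --pt "-0.381 -0.379 0 0 0 0.6 1" --pt "-0.381 -0.379 0 0 0 0.6 1"

```text
time_s: 12.17
position: [0.5815, 0.0354, 0.33]
tcp_rot: [[-0.416, 0.909, -0.002], [0.909, 0.416, -0.002], [-0.001, -0.002, -1.0]]
force: [-0.1, 0.5, -1.6]
opening: 0.226
grasp_force: 30.0
```

step_arm --pt "-0.08 -0.05 0.017 0.01 -0.1 0.07 1" --pt "-0.16 -0.11 0.034 0.02 -0.2 0.14 1" --pt "-0.24 -0.16 0.05 0.03 -0.3 0.21 1" --pt "-0.317 -0.215 0.068 0.045 -0.398 0.287 1" --pt "-0.317 -0.215 0.068 0.045 -0.398 0.287 1" --pt "-0.317 -0.215 0.068 0.045 -0.398 0.287 1"

```text
time_s: 12.67
position: [0.5616, -0.0722, 0.3094]
tcp_rot: [[-0.199, 0.978, 0.061], [0.931, 0.208, -0.299], [-0.305, -0.003, -0.952]]
force: [0.1, 0.1, -1.7]
opening: 0.224
grasp_force: 30.0
```

```bash
python3 - <<'E'
from h import *
s=read_state();print(s['position'],s['joint_positions'],s['force'],s['grasp_force'],s['opening'])
plan([tube(.12)])
E
```

```text
[ 0.5615719  -0.07217231  0.30937391] [-10.54025193  20.79604371  90.29403749 -18.43673859  63.28255109
 -15.06555665] [ 0.09881657  0.08753687 -1.71421733] 29.955891044810414 0.22449196353744771
call [-0.2833 -0.1387  0.3018] [ 0.1032 -0.3819  0.2161]
```

step_arm --pt "-0.06 -0.03 0.06 0.02 -0.08 0.04 1" --pt "-0.14 -0.07 0.14 0.05 -0.18 0.1 1" --pt "-0.21 -0.1 0.22 0.08 -0.28 0.16 1" --pt "-0.283 -0.139 0.302 0.103 -0.382 0.216 1" --pt "-0.283 -0.139 0.302 0.103 -0.382 0.216 1" --pt "-0.283 -0.139 0.302 0.103 -0.382 0.216 1" --pt "-0.283 -0.139 0.302 0.103 -0.382 0.216 1"

```text
time_s: 13.25
position: [0.5457, -0.1871, 0.2515]
tcp_rot: [[-0.016, 1.0, 0.018], [0.818, 0.023, -0.574], [-0.575, 0.006, -0.818]]
force: [0.5, 0.2, -0.5]
opening: 0.226
grasp_force: 30.0
```

```bash
python3 - <<'E'
from h import *
c=snap('wrist','w6');d=snap('top','t6');e=snap('side','s6');s=read_state();print(s['position'],s['force'],s['grasp_force'])
p=np.array(s['position']);Rt=np.array(s['tcp_rot'])
for x in(-.08,0):
  P=p+Rt@(C+[-x,0,0]);print(x,P,proj('w6',P),proj('t6',P),proj('s6',P))
print('mouth',proj('w6',M),proj('t6',M),proj('s6',M))
plan([tube(.12)])
f=lambda i,u,v,w,h,k:cv2.resize(i[v:v+h,u:u+w,::-1],None,fx=k,fy=k,interpolation=cv2.INTER_CUBIC)
a=f(c['image'],200,0,160,240,2.5);b=f(d['image'],255,180,80,60,5);g=f(e['image'],245,160,80,60,5)
cv2.imwrite('pics/w6c.png',np.hstack([a,np.vstack([b,g])]))
E
```

```text
[ 0.5459326  -0.18728846  0.25294751] [ 0.21222289  0.74839271 -1.71724916] 29.95568113401532
-0.08 [ 0.54372686 -0.0812251   0.16843114] [278.5 -43.3] [299.5 209.3] [282.6 210.3]
0 [ 0.5448886  -0.14661793  0.21450095] [278.2 158.5] [326.9 206.9] [290.6 215.6]
mouth [ 270.2 -149.5] [286.5 211.8] [277.5 209.3]
call [ 0.0081 -0.0087  0.0097] [ 0.0089  0.0036 -0.0051]
```

View pics/w6c.png

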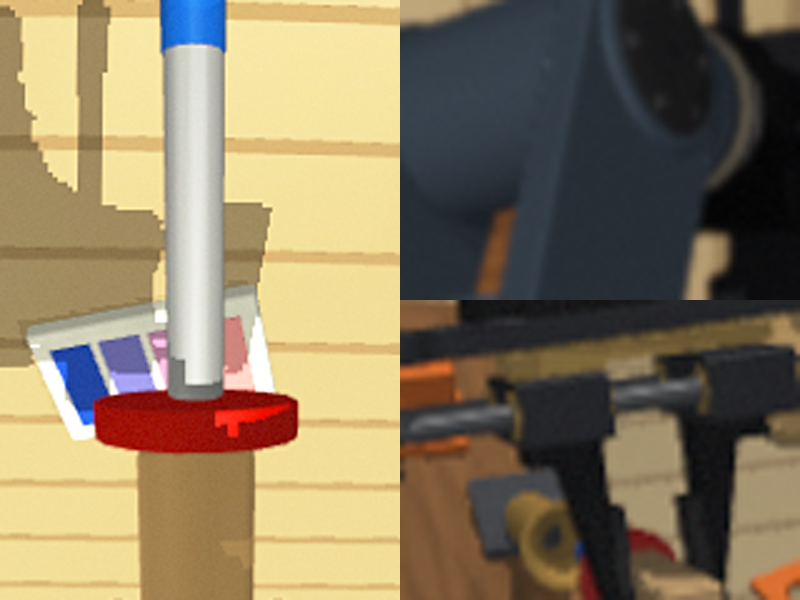

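The shaft is straight and the collar is at (278,159) as predicted. The side view shows the brass mouth just ahead of the tip. I'll correct the few millimetres and bring the tip to the mouth plane.

step_arm --pt "0.008 -0.009 0.01 0.009 0.004 -0.005 1" --pt "0.008 -0.009 0.01 0.009 0.004 -0.005 1" --pt "0.05 -0.009 0.01 0.009 0.004 -0.005 1" --pt "0.09 -0.009 0.01 0.009 0.004 -0.005 1" --pt "0.13 -0.009 0.01 0.009 0.004 -0.005 1" --pt "0.13 -0.009 0.01 0.009 0.004 -0.005 1" --pt "0.13 -0.009 0.01 0.009 0.004 -0.005 1" --pt "0.13 -0.009 0.01 0.009 0.004 -0.005 1"

```text
time_s: 14.07
position: [0.5419, -0.1582, 0.2274]
tcp_rot: [[-0.019, 1.0, 0.011], [0.819, 0.022, -0.574], [-0.574, -0.002, -0.819]]
force: [-0.7, -1.0, -1.8]
opening: 0.226
grasp_force: 30.0
```

```bash
cat >> h.py <<'E'
def rodstate():
    s=read_state();p=np.array(s['position']);Rt=np.array(s['tcp_rot']);_,Q=tube(0)
    t=-Q[:,0]; T=np.array([np.cross(Q[:,1],t),Q[:,1],t]) # lateral-up, world x-ish, axis
    for x in(-.08,0): print('rod x',x,'lat(up?),lat(x),axial mm',np.round(1000*T@(p+Rt@(C+[-x,0,0])-M),1))
    print('F tube',np.round(T@np.array(s['force']),1),'grip',s['grasp_force'],s['opening'],'t',s['time_s'],'qd',np.abs(s['qvel']).max())
E
python3 - <<'E'
from h import *
rodstate(); plan([tube(.08),tube(.04)])
E
```

```text
rod x -0.08 lat(up?),lat(x),axial mm [ 1.4 -0.8  3.9]
rod x 0 lat(up?),lat(x),axial mm [ 1.3 -0.8 83.9]
F tube [ 2.  -0.8 -0.3] grip 29.95567537844181 0.22550732461347298 t 14.0667 qd 0.4608532965115265
call [ 0.0129  0.0025 -0.0044] [-0.0029  0.0004  0.0004]
call [ 0.1333 -0.     -0.    ] [0. 0. 0.]
```

step_arm --pt "0.02 0.0025 -0.0044 -0.003 0 0 1" --pt "0.035 0.0025 -0.0044 -0.003 0 0 1" --pt "0.05 0.0025 -0.0044 -0.003 0 0 1" --pt "0.065 0.0025 -0.0044 -0.003 0 0 1" --pt "0.08 0.0025 -0.0044 -0.003 0 0 1" --pt "0.08 0.0025 -0.0044 -0.003 0 0 1"

```text
time_s: 14.57
position: [0.5415, -0.1367, 0.2133]
tcp_rot: [[-0.02, 1.0, 0.012], [0.819, 0.023, -0.573], [-0.573, -0.002, -0.82]]
force: [-0.4, 0.8, -1.7]
opening: 0.231
grasp_force: 30.0
```

```bash
python3 - <<'E'
from h import *
rodstate()
E
```

```text
rod x -0.08 lat(up?),lat(x),axial mm [  0.3  -0.9 -21.9]
rod x 0 lat(up?),lat(x),axial mm [ 0.4 -0.8 58.1]
F tube [ 1.  -0.4 -1.6] grip 29.955902388319373 0.231200424191542 t 14.5667 qd 0.8205146870611467
```

step_arm --pt "0.02 0.002 0 0 0 0 1" --pt "0.04 0.002 0 0 0 0 1" --pt "0.06 0.002 0 0 0 0 1" --pt "0.08 0.002 0 0 0 0 1" --pt "0.1 0.002 0 0 0 0 1" --pt "0.12 0.002 0 0 0 0 1" --pt "0.12 0.002 0 0 0 0 1"

```text
time_s: 15.15
position: [0.5414, -0.1069, 0.1925]
tcp_rot: [[-0.021, 1.0, 0.012], [0.819, 0.024, -0.573], [-0.573, -0.002, -0.82]]
force: [0.0, 0.7, -1.3]
opening: 0.228
grasp_force: 30.0
```

```bash
python3 - <<'E'
from h import *
rodstate()
E
```

```text
rod x -0.08 lat(up?),lat(x),axial mm [  0.3  -0.4 -58.2]
rod x 0 lat(up?),lat(x),axial mm [ 0.4 -0.3 21.8]
F tube [ 0.6  0.  -1.3] grip 29.956017024815083 0.22794929889844398 t 15.15 qd 1.2195850986995127
```

step_arm --pt "0.015 0 0 0 0 0 1" --pt "0.03 0 0 0 0 0 1" --pt "0.042 0 0 0 0 0 1" --pt "0.055 0 0 0 0 0 1" --pt "0.06 0 0 0 0 0 1" --pt "0.063 0 0 0 0 0 1" --pt "0.065 0 0 0 0 0 1" --pt "0.065 0 0 0 0 0 1"

```text
time_s: 15.82
position: [0.5414, -0.092, 0.1823]
tcp_rot: [[-0.019, 1.0, 0.012], [0.819, 0.023, -0.573], [-0.573, -0.001, -0.819]]
force: [-0.4, -1.1, -1.9]
opening: 0.226
grasp_force: 30.0
```

```bash
python3 - <<'E'
from h import *
rodstate()
E
```

```text
rod x -0.08 lat(up?),lat(x),axial mm [  0.3   0.1 -76.2]
rod x 0 lat(up?),lat(x),axial mm [0.3 0.2 3.8]
F tube [ 2.2 -0.4 -0.1] grip 29.955962682142854 0.22590645753088592 t 15.8167 qd 0.23203762933686406
```

step_arm --pt "0.004 0 0 0 0 0 1" --pt "0.008 0 0 0 0 0 1" --pt "0.01 0 0 0 0 0 1" --pt "0.012 0 0 0 0 0 1" --pt "0.012 0 0 0 0 0 1" --pt "0.012 0 0 0 0 0 1"

```text
time_s: 16.32
position: [0.5413, -0.0891, 0.1802]
tcp_rot: [[-0.019, 1.0, 0.012], [0.819, 0.023, -0.573], [-0.573, -0.001, -0.819]]
force: [-0.3, -0.0, -2.3]
opening: 0.229
grasp_force: 30.0
```

```bash
python3 - <<'E'
from h import *
rodstate()
E
```

```text
rod x -0.08 lat(up?),lat(x),axial mm [  0.2   0.1 -79.8]
rod x 0 lat(up?),lat(x),axial mm [0.3 0.2 0.2]
F tube [ 1.9 -0.3 -1.3] grip 29.955931808799505 0.22888070996410062 t 16.3167 qd 0.13194066813514096
```

No contact yet, so I'll advance 1 mm at a time, watching the axial force.

step_arm --pt "0.003 0 0 0 0 0 1" --pt "0.006 0 0 0 0 0 1" --pt "0.006 0 0 0 0 0 1" --pt "0.006 0 0 0 0 0 1"

```text
time_s: 16.65
position: [0.5413, -0.0887, 0.1801]
tcp_rot: [[-0.019, 1.0, 0.012], [0.818, 0.022, -0.575], [-0.576, -0.001, -0.818]]
force: [-0.7, -5.3, 2.9]
opening: 0.224
grasp_force: 30.0
```

```bash
python3 - <<'E'
from h import *
rodstate()
E
```

```text
rod x -0.08 lat(up?),lat(x),axial mm [  0.5   0.1 -80.1]
rod x 0 lat(up?),lat(x),axial mm [ 0.3  0.1 -0.1]
F tube [ 0.7 -0.8  5.9] grip 29.955777805298567 0.2236947196674263 t 16.65 qd 0.13325053399388131
```

step_arm --pt "0.002 0 0 0 0 0 1" --pt "0.004 0 0 0 0 0 1" --pt "0.004 0 0 0 0 0 1" --pt "0.004 0 0 0 0 0 1" --pt "0.004 0 0 0 0 0 1" --pt "0.004 0 0 0 0 0 1"

```text
time_s: 17.15
position: [0.5413, -0.0886, 0.1801]
tcp_rot: [[-0.019, 1.0, 0.011], [0.816, 0.022, -0.577], [-0.577, -0.002, -0.817]]
force: [-0.6, -6.9, 3.5]
opening: 0.227
grasp_force: 30.0
```

```bash
python3 - <<'E'
from h import *
rodstate()
E
```

```text
rod x -0.08 lat(up?),lat(x),axial mm [  0.7   0.1 -80.2]
rod x 0 lat(up?),lat(x),axial mm [ 0.4  0.1 -0.2]
F tube [ 1.1 -0.8  7.7] grip 29.95623903349042 0.22708698186642662 t 17.15 qd 0.0543688555674299
```

Collar home: it stopped within 0.2 mm of the mouth plane at about 9 N, with no further advance when pushed. Drawing the rod out.

step_arm --pt "-0.03 0 0 0 0 0 1" --pt "-0.07 0 0 0 0 0 1" --pt "-0.12 0 0 0 0 0 1" --pt "-0.18 0 0 0 0 0 1" --pt "-0.24 0 0 0 0 0 1" --pt "-0.31 0 0 0 0 0 1" --pt "-0.38 0 0 0 0 0 1" --pt "-0.43 0 0 0 0 0 1"

```text
time_s: 17.82
position: [0.5439, -0.1938, 0.2538]
tcp_rot: [[-0.018, 1.0, 0.013], [0.819, 0.022, -0.573], [-0.573, 0.001, -0.819]]
force: [0.3, -0.3, -1.2]
opening: 0.226
grasp_force: 30.0
```

step_arm --pt "0 0 0 0 0 0 1" --pt "0 0 0 0 0 0 1"

```text
time_s: 17.98
position: [0.5436, -0.1927, 0.2528]
tcp_rot: [[-0.016, 1.0, 0.013], [0.82, 0.021, -0.573], [-0.573, 0.001, -0.82]]
force: [0.4, 0.6, -0.7]
opening: 0.229
grasp_force: 30.0
```

```bash
python3 - <<'E'
from h import *
rodstate()
s=read_state();print(s['position'],s['joint_positions'])
tip=np.array([.5282,-.3093,.112])
def tgt(yaw,tip,up=0):
    Q=rodR(yaw,0); return tip-Q@(C+[.08,0,0])+[0,0,up],Q
p,Q=tgt(-88.7,tip,.12); print(p)
p0=np.array(s['position'])
plan([(.5*(p+p0)+[0,0,.02],rodR(-88.7,17)),(p,Q),tgt(-88.7,tip)])
E
```

```text
rod x -0.08 lat(up?),lat(x),axial mm [ 0.1  0.4 46.7]
rod x 0 lat(up?),lat(x),axial mm [  0.2   0.2 126.7]
F tube [ 0.2  0.4 -0.9] grip 29.955737655982375 0.22855258861146457 t 17.9833 qd 1.615375034200194
[ 0.54359362 -0.19273935  0.25278366] [-15.24857532  27.25479843  96.8739531  -43.07211778  53.50998734
   9.28577031]
[ 0.53167176 -0.44465607  0.24      ]
call [-0.3698 -0.0285  0.2029] [-0.      0.3986 -0.0028]
call [-0.3753 -0.0294  0.2067] [-0.      0.3778 -0.    ]
call [0.  0.  0.4] [0. 0. 0.]
```

step_arm --pt "-0.06 -0.005 0.03 0 0.06 0 1" --pt "-0.13 -0.01 0.07 0 0.14 0 1" --pt "-0.2 -0.015 0.11 0 0.22 0 1" --pt "-0.27 -0.02 0.15 0 0.3 0 1" --pt "-0.33 -0.025 0.18 0 0.36 0 1" --pt "-0.37 -0.0285 0.203 0 0.399 -0.003 1" --pt "-0.37 -0.0285 0.203 0 0.399 -0.003 1"

```text
time_s: 18.57
position: [0.5381, -0.3217, 0.2662]
tcp_rot: [[-0.021, 1.0, 0.006], [0.956, 0.021, -0.294], [-0.294, -0.001, -0.956]]
force: [1.0, 0.4, -2.1]
opening: 0.227
grasp_force: 30.0
```

step_arm --pt "-0.06 -0.005 0.03 0 0.06 0 1" --pt "-0.13 -0.01 0.07 0 0.14 0 1" --pt "-0.2 -0.015 0.11 0 0.22 0 1" --pt "-0.27 -0.02 0.15 0 0.3 0 1" --pt "-0.33 -0.025 0.18 0 0.34 0 1" --pt "-0.375 -0.029 0.207 0 0.378 0 1" --pt "-0.375 -0.029 0.207 0 0.378 0 1" --pt "-0.375 -0.029 0.207 0 0.378 0 1"

```text
time_s: 19.23
position: [0.532, -0.4432, 0.2377]
tcp_rot: [[-0.024, 1.0, -0.004], [1.0, 0.024, 0.002], [0.003, -0.004, -1.0]]
force: [-0.5, 0.4, -1.2]
opening: 0.221
grasp_force: 30.0
```

```bash
python3 - <<'E'
from h import *
s=read_state();print(s['position'],s['joint_positions'])
tip=np.array([.5282,-.3093,.112]);Q=rodR(-88.7,0)
plan([(tip-Q@(C+[.08,0,0]),Q)])
E
```

```text
[ 0.53202746 -0.44318523  0.23768381] [-48.97881005  36.28056021  71.80511545  -0.10348335  72.18214239
 -50.31988566]
call [-0.0059  0.0004  0.3923] [-0.0055 -0.0032  0.0016]
```

step_arm --pt "-0.005 0 0.06 -0.005 -0.003 0 1" --pt "-0.005 0 0.14 -0.005 -0.003 0 1" --pt "-0.005 0 0.22 -0.005 -0.003 0 1" --pt "-0.005 0 0.3 -0.005 -0.003 0 1" --pt "-0.005 0 0.36 -0.005 -0.003 0 1" --pt "-0.005 0 0.39 -0.005 -0.003 0 1" --pt "-0.005 0 0.39 -0.005 -0.003 0 1" --pt "-0.005 0 0.39 -0.005 -0.003 0 1"

```text
time_s: 19.9
position: [0.5328, -0.4443, 0.1229]
tcp_rot: [[-0.026, 1.0, 0.002], [1.0, 0.026, -0.002], [-0.002, 0.002, -1.0]]
force: [0.6, -0.0, -1.1]
opening: 0.226
grasp_force: 30.0
```

step_arm --pt "0 0 0 0 0 0 1" --pt "0 0 0 0 0 0 1" --pt "0 0 0 0 0 0 1" --pt "0 0 0 0 0 0 1" --pt "0 0 0 0 0 0 1" --pt "0 0 0 0 0 0 1" --pt "0 0 0 0 0 0 1" --pt "0 0 0 0 0 0 1"

```text
time_s: 20.57
position: [0.5321, -0.4458, 0.1228]
tcp_rot: [[-0.024, 1.0, 0.002], [1.0, 0.024, -0.003], [-0.003, 0.002, -1.0]]
force: [-0.0, -0.5, -1.1]
opening: 0.227
grasp_force: 30.0
```

```bash
python3 - <<'E'
from h import *
s=read_state();p=np.array(s['position']);Rt=np.array(s['tcp_rot'])
print('tip',p+Rt@(C+[.08,0,0]),'level err deg',np.degrees(np.arcsin(Rt[2,0])),s['grasp_force'],s['time_s'],np.abs(s['qvel']).max())
c=snap('side','s9');t=p+Rt@(C+[.08,0,0]);q=proj('s9',t);print('tip px pred',q)
im=c['image'].astype(int);m=(im[:,:,2]>im[:,:,0]+50)&(im[:,:,2]>90)
y,x=np.nonzero(m[230:400,220:380]);print('blue',[(a+220,b+230) for a,b in list(zip(x,y))[::25]])
# is the tag where it was? orange centroid near the box lid
o=(im[:,:,0]>150)&(im[:,:,1]<120)&(im[:,:,2]<60);y,x=np.nonzero(o[170:225,215:275]);print('orange on lid',len(x),x.mean()+215,y.mean()+170,'hole pred',proj('s9',(.4622,.1103,.091)),'fin',proj('s9',(.502,.109,.11)))
E
```

```text
tip [ 0.52842121 -0.31051877  0.11445122] level err deg -0.15518296468638879 29.955885149538517 20.5667 0.050684652575829825
tip px pred [300.9 330.4]
blue [(np.int64(284), np.int64(352)), (np.int64(275), np.int64(357)), (np.int64(277), np.int64(359)), (np.int64(279), np.int64(361)), (np.int64(281), np.int64(363)), (np.int64(283), np.int64(365)), (np.int64(284), np.int64(367)), (np.int64(285), np.int64(369)), (np.int64(277), np.int64(372)), (np.int64(282), np.int64(374))]
orange on lid 0 nan nan hole pred [234.1 185.9] fin [250. 178.]<stdin>:8: RuntimeWarning: Mean of empty slice.
  ret = ret.dtype.type(ret / rcount)
```

```bash
python3 - <<'E'
from h import *
c=snap('top','t9');im=cv2.cvtColor(c['image'],cv2.COLOR_RGB2HSV).astype(int)
o=(im[:,:,0]<14)&(im[:,:,1]>200)&(im[:,:,2]>120);y,x=np.nonzero(o[200:265,208:285]);print('orange on lid',len(x),x.mean()+208 if len(x) else 0,y.mean()+200 if len(x) else 0,'pred centre',proj('t9',(.482,.1097,.1)))
w=snap('wrist','w9');im=cv2.cvtColor(w['image'],cv2.COLOR_RGB2HSV).astype(int)
r=((im[:,:,0]<6)|(im[:,:,0]>174))&(im[:,:,1]>200)&(im[:,:,2]>90);y,x=np.nonzero(r[100:220,200:360]);print('collar',len(x),x.min()+200,x.max()+200,y.min()+100,y.max()+100)
w6=cv2.cvtColor(cv2.imread('pics/w6.png'),cv2.COLOR_BGR2HSV).astype(int)
r=((w6[:,:,0]<6)|(w6[:,:,0]>174))&(w6[:,:,1]>200)&(w6[:,:,2]>90);y,x=np.nonzero(r[100:220,200:360]);print('before',len(x),x.min()+200,x.max()+200,y.min()+100,y.max()+100)
E
```

```text
orange on lid 379 229.20580474934036 235.45118733509236 pred centre [229.5 234.9]
collar 1730 238 318 156 180
before 1707 238 318 156 180
```

The tag is still in place on the post, and the rod hasn't slipped in the grip. The tip is 104 mm above the card's middle, level within 0.2°. Handing in.

```bash
python3 -c "
from rig import *
print(hand_in())"
```

```text
the job is handed in; nothing more can be done
None
```

I handed the job in at about 21 s of the 70 s allowed; `hand_in()` returned no verdict. The tag lies flat over the post, the rod was pushed fully home (about 9 N) and drawn right out, and the gripper holds it level with its tip about 104 mm above the middle of the card.

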